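# Draw the slab guide out of its rack

### The arm

A 6-joint arm with a two-finger parallel gripper is mounted at the origin on the work surface. World frame = base frame: x ahead of the robot, y to its left, z up, the work surface at z = 0. Lengths are in m, angles in rad, forces in N, time in s.
With the tool pointing down it reaches from about 0.325 to 0.925 m from the base axis. Payload 3.1 kg.
Tool frame: the origin (TCP) lies on the centre line of the jaws, within the pads' length; the fingertips stand 14 mm ahead of it and the grasp point (between the pads) lies 5 mm behind it; z points along the fingers, y is the direction in which the jaws open and shut (so a half turn about z gives the same grasp; the last joint's range is limited). The gripper opens to 85 mm and grips with 20 to 120 N. Pads are 22 mm wide; open, the fingers measure 114 mm over their backs; the gripper's body (76 mm by 85 mm) begins 54 mm behind the grasp point. The pads swing forward as they close: fully open they stand 13 mm farther back than shut.
Start: joints at [-1.352, 0.217, 1.613, -0, 1.311, -0.112], TCP at [0.203, -0.591, 0.245] pointing down, gripper open.
Joint ranges: [-2.75, 2.75], [-0.78, 2.1], [0.31, 2.55], [-1.13, 4.27], [0.13, 2.63], [-2.58, 2.58]. Speed limits (rad/s): [2.79, 2.79, 3.14, 3.14, 3.14, 3.14].

### API

Orientations are given as a rotation vector (axis times angle).
In Python, from cell import ctrl, grab_frame, camera_model, models gives the robot as it stands.
- The arm moves only by the tool apply_moves, never from a script. Its argument "series" is a list that holds one entry, the list of rows, each a list of 7 numbers: the shift along the tool's x, y, z in mm, then the turn, a rotation vector about the tool's x, y, z in rad, then the closure, from 0 (fully open) to 1 (shut). In form: [[[x, y, z, ax, ay, az, fingers], ...]]. A call has 1 to 8 rows; each row shifts and turns the commanded pose from where the row before left it, along the tool's axes as they then stand; what a row does not reach is not made up. A row lasts 1/8 s, in which the tool goes at most 62.5 mm and 10.7 degrees, less where a joint would pass 70% of its speed; a pose out of reach is approached as far as the arm can. A call is refused whole if a number of a shift passes 62.5 or a number of a turn 0.188, either way. A call with a gripper value outside its range is refused whole. The fingers move at their own pace and stop on an object; "newtons" is the grip in N (left out, the last holds). Time passes only in rows, so rows that do not move let the fingers close. It gives the time, the measured TCP pose, the force and the opening at its end, in the units of the state.
- ctrl.state(): the state, without advancing time (a new reading comes with each control period).
- grab_frame(name): name is "scene" or "top"; returns (picture, depth): 384x512x3 uint8, red, green, blue; 384x512 float32, m along the optical axis (not along the pixel's ray), 0 where there is no reading.
- camera_model(name): a dict with "intrinsics" (3x3 intrinsics, pixels), "extrinsics" (4x4, takes a point from camera to world coordinates). Camera axes: x right, y up, looking along -z (the intrinsics and any distortion apply to the point x, -y, -z); pixel columns grow to the right and rows downward; lengths in m; the calibration is good to about 2 mm. A picture is of the moment at which its call begins. camera_model takes no time and is no camera call.
- ctrl.finish_job(): hands the job in, once; it reports no verdict.
Trained networks look in the newest picture that a camera, given by its name, has taken for a name from the list of things; names that differ only in an ending like _2 or _b are one class to them, and where a whole thing is asked for, a point or a joint stands for the part that bears it (a point fixed in the world has none). Each returns a list of dicts, best first, with "conf" (0 to 1); they miss things now and then, are a little off and sometimes report something else, mostly with a low value. They report only what shows in the picture. A call takes as long as a camera call.
- models.search_frame(camera, target): "at" ([x, y, z] in m, in world coordinates, good to about 4 mm: the middle of the surface that is visible of it).
- models.spot_point(camera, target): "at" ([x, y, z] in m, in world coordinates, good to about 4 mm: a listed point, or the origin of a listed thing).
The state is a dict: "time": time; "joint_pos": joint angles; "dq": joint speeds; "joint_efforts": joint torques, N m; "tool_pos": TCP position; "tool_rot": TCP orientation; "force": force on the tool from outside, world axes, zero at the start; "ft_torque": the same for the moment, N m; "gripper_width": finger opening in m.
Only numpy, scipy, OpenCV 4.12 (cv2) and the standard library are available. Lean on these libraries where they do the work, as an engineer would, in place of code of your own. Each camera call takes 0.05 s, during which the arm holds its last target. There are 200 camera calls.

### The job

Take the flat wooden guide stick (the broad one, not the narrow square stick or the steel straightedge) out of the low rack: lift its front end over the lip and draw it out endwise from under the hood. Lay it down, without dropping it from a height, flat on the rolling board just beyond the lip, wholly out of the rack and still pointing the way it was drawn; leave the other two sticks where they lie.

Things in the scene. Friction and masses are not known exactly. Their poses are not given: they have to be found in the camera images.
- guide_mid (a point): Centre (half-way up) of the guide stick: a plain flat bar of pale wood, 240 mm long (its y), 28 wide (x), 12 thick (z), about 70 g, lying on the deck in one of the rack's three lanes. Its front end is the +y end, about 8 mm short of the lip; its rear end is under the hood. It can turn in the fingers when one end is lifted.
- station: Fixed wooden rack and rolling board in line. Origin: on the table under the lip's board-side face, mid-rack; +y = draw direction, z up. mm: rack deck x +-115, y -270 to 0, top z 30; lip y -10 to 0, top z 45; hood y -270 to -180, underside z 62, top 70; lanes at x -70, 0, 70, walls only under the hood. Board x -120 to 175, y 0 to 360, top z 18; a thin wooden rib lies on it near x 150.
- square_mid (a point): Centre of the narrow square stick of pale wood, 14 x 240 (along its y) x 14, in another lane of the rack: stays there.
- straightedge_mid (a point): Centre of the flat steel straightedge, 36 wide x 240 long (along its y) x 5 thick, in another lane of the rack: stays there.

How it is judged:
By the outcome, as a careful person would: the job done as asked, in the order asked, and still so for the second after the job is handed in, with the robot touching nothing.
It also fails if it takes over 38 s, if anything falls off the work surface, if the arm or the gripper's body presses on something with over 40 N, if the wrist force passes 120 N, or if a joint passes its speed limit or range.

## Working session

There is one attempt and no reset: what is moved stays moved. The work goes in short steps, Python scripts to look and compute and a tool call to move; the robot and the scene stay as the last step left them, time stands still between calls to the robot, and variables do not carry over. Pictures are saved under pics/ and viewed, about 8 in all and at most 12, crops included, and the job is handed in when it is done.

Besides the shell and the picture viewer there is one more tool, called after ">>>" as name(argument=value, ...), one argument or row to a line, values as JSON. apply_moves: Moves the arm, as the interface text tells. Its arguments: {"type":"object","properties":{"series":{"type":"array","items":{"type":"array","items":{"type":"array","items":{"type":"number"}}}},"newtons":{"type":"number"}},"required":["series"]}

```bash
ls; mkdir -p pics
python3 - <<'E'
from cell import ctrl, grab_frame, camera_model, models
import cv2, numpy as np
for n in("scene","top"):
    p,d=grab_frame(n); cv2.imwrite(f"pics/{n}0.png",p[:,:,::-1]); 
    m=camera_model(n); print(n,np.round(m["extrinsics"],3).tolist(),np.round(m["intrinsics"],1).tolist(),[k for k in m])
    for t in("guide_mid","square_mid","straightedge_mid","station"):
        print(t,[(np.round(r["at"],4).tolist(),round(r["conf"],2)) for r in models.spot_point(n,t)][:3])
print(ctrl.state())
E
```

```text
pics
scene [[-0.791, -0.413, 0.451, 0.847], [0.611, -0.559, 0.561, 0.226], [0.021, 0.719, 0.694, 0.511], [0.0, 0.0, 0.0, 1.0]] [[412.6, 0.0, 253.5], [0.0, 412.6, 192.2], [0.0, 0.0, 1.0]] ['intrinsics', 'extrinsics']
guide_mid [([0.4757, -0.2044, 0.0385], 0.85)]
square_mid [([0.6127, -0.1877, 0.0356], 0.88)]
straightedge_mid [([0.5419, -0.2018, 0.0347], 0.92)]
station [([0.53, -0.0625, -0.0001], 0.73)]
top [[0.026, 0.991, -0.131, 0.483], [-1.0, 0.026, -0.001, -0.119], [0.002, 0.131, 0.991, 0.683], [0.0, 0.0, 0.0, 1.0]] [[352.3, 0.0, 250.6], [0.0, 352.3, 189.7], [0.0, 0.0, 1.0]] ['intrinsics', 'extrinsics']
guide_mid [([0.4701, -0.1969, 0.0374], 0.64)]
square_mid [([0.6175, -0.1852, 0.0371], 0.69)]
straightedge_mid [([0.5438, -0.1975, 0.032], 0.98)]
station [([0.5279, -0.0598, 0.0027], 0.67)]
{'time': 0.5, 'joint_pos': array([-1.35217287e+00,  2.16920294e-01,  1.61343902e+00,  8.31582128e-06,
        1.31131169e+00, -1.12184437e-01]), 'dq': array([ 8.36345318e-04, -5.80671116e-04, -8.63392727e-04,  2.28724894e-05,
       -8.68114435e-04,  8.07397338e-04]), 'joint_efforts': array([-2.62554495e-04, -3.96396375e+01, -3.03837419e+01, -1.68970737e-04,
        2.28616955e-03,  3.31652998e-07]), 'tool_pos': array([ 0.20303437, -0.59109006,  0.24526723]), 'tool_rot': array([-3.09863892e+00, -5.17249422e-01, -6.06016961e-06]), 'force': array([ 0.06087094, -0.66254712,  0.28937785]), 'ft_torque': array([-0.01444979, -0.04746825, -0.01542144]), 'gripper_width': 0.08569858760880457}
```

View pics/top0.png

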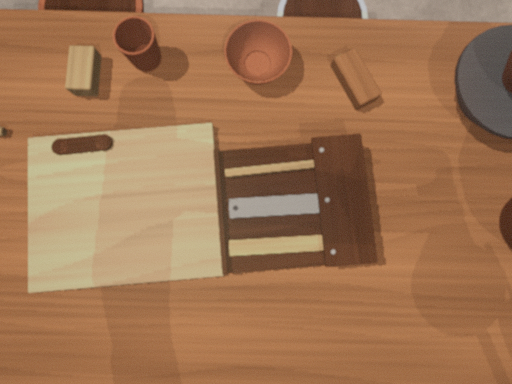

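View pics/scene0.png

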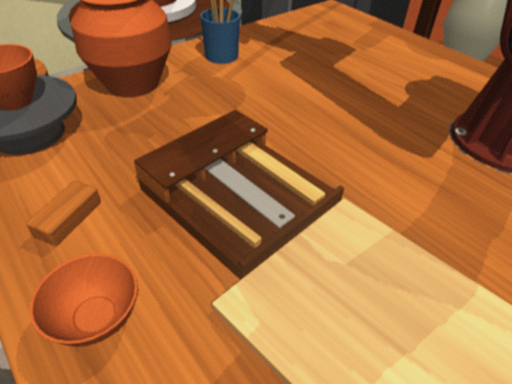

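The top view shows the guide as the broad pale bar at about row 245, cols 229–323. The steel straightedge is at row 206 and the square stick at row 168. The hood is at cols 313–375, the lip near col 222, and the board to the left of it. The scene view agrees. Next I'll measure the axis and lip precisely.

```bash
cat > h.py <<'E'
from cell import ctrl, grab_frame, camera_model, models
import cv2, numpy as np
from scipy.spatial.transform import Rotation as R
def cloud(n,p=None,d=None):
    if p is None: p,d=grab_frame(n)
    m=camera_model(n);K=m["intrinsics"];T=np.array(m["extrinsics"])
    v,u=np.mgrid[:384,:512]
    c=np.stack([(u-K[0][2])/K[0][0]*d,-(v-K[1][2])/K[1][1]*d,-d],-1)
    return p,d,c@T[:3,:3].T+T[:3,3]
def bar(W,p,cen,r=0.16,zr=(.038,.047)):
    "pale points around cen in height band: min-area rect"
    hsv=cv2.cvtColor(p,cv2.COLOR_RGB2HSV)
    m=(hsv[...,2]>140)&(abs(W[...,0]-cen[0])<.04)&(abs(W[...,1]-cen[1])<r)&(W[...,2]>zr[0])&(W[...,2]<zr[1])
    n,l,s,_=cv2.connectedComponentsWithStats(m.astype('uint8'))
    if n<2: return None
    q=W[l==1+s[1:,4].argmax()]
    (c,wh,a)=cv2.minAreaRect((q[:,:2]*1000).astype('float32'))
    return dict(n=len(q),c=np.round(c,1),wh=np.round(wh,1),ang=a,z=np.percentile(q[:,2],[5,50,95]).round(4),y=(q[:,1].min(),q[:,1].max()))
E
python3 - <<'E'
from h import *
for n in("top","scene"):
    p,d,W=cloud(n)
    print(n,bar(W,p,(.473,-.16)))
    print(" square",bar(W,p,(.61,-.15)))
    # hood top rectangle
    m=(W[...,2]>.064)&(W[...,2]<.077)&(abs(W[...,0]-.56)<.16)&(W[...,1]<-.2)&(W[...,1]>-.36)
    q=(W[m][:,:2]*1000).astype('float32'); print(" hood",cv2.minAreaRect(q),np.median(W[m][:,2]))
    # lip top + board
    m=(W[...,2]>.0425)&(W[...,2]<.049)&(W[...,1]>-.1)&(W[...,1]<-.03)&(abs(W[...,0]-.53)<.12)
    q=(W[m][:,:2]*1000).astype('float32'); print(" lip",len(q),cv2.minAreaRect(q) if len(q)>3 else '')
    m=(W[...,2]>.012)&(W[...,2]<.024)&(W[...,1]>-.1)&(W[...,1]<.35)&(abs(W[...,0]-.53)<.2)
    q=(W[m][:,:2]*1000).astype('float32'); print(" board",len(q),cv2.minAreaRect(q) if len(q)>3 else '',np.median(W[m][:,2]))
s=ctrl.state();print(R.from_rotvec(s["tool_rot"]).as_matrix().round(3).tolist())
E
```

```text
top {'n': 1460, 'c': array([ 468.6, -165.3]), 'wh': array([ 27.9, 168.9]), 'ang': 4.778425216674805, 'z': array([0.0393, 0.0411, 0.0428]), 'y': (np.float64(-0.24945280023383248), np.float64(-0.08125705533960279))}
 square {'n': 682, 'c': array([ 609.4, -151. ]), 'wh': array([ 14.4, 164.5]), 'ang': 7.600894451141357, 'z': array([0.0408, 0.043 , 0.0447]), 'y': (np.float64(-0.23246111076358572), np.float64(-0.06958238481575833))}
 hood ((553.9573974609375, -281.3824157714844), (230.33302307128906, 90.91845703125), 6.242396831512451) 0.0689116118011684
 lip 706 ((531.4891967773438, -82.67559814453125), (227.2559051513672, 49.84379577636719), 6.353542327880859)
 board 28894 ((536.031494140625, 124.11719512939453), (296.0361022949219, 359.6763610839844), 6.215444087982178) 0.017309687000801877
scene {'n': 1165, 'c': array([ 470.5, -170.2]), 'wh': array([ 29.9, 181.6]), 'ang': 4.958860397338867, 'z': array([0.0392, 0.0407, 0.0421]), 'y': (np.float64(-0.26163799557424083), np.float64(-0.07942304660903177))}
 square {'n': 822, 'c': array([ 611.5, -155.4]), 'wh': array([ 15.4, 177. ]), 'ang': 7.711922645568848, 'z': array([0.0404, 0.0427, 0.044 ]), 'y': (np.float64(-0.2427839729075459), np.float64(-0.06726203319541296))}
 hood ((555.00732421875, -280.73370361328125), (230.65435791015625, 93.23469543457031), 6.502249240875244) 0.06863369460736918
 lip 764 ((533.0009765625, -81.42057800292969), (228.07925415039062, 50.84412384033203), 6.010478496551514)
 board 36920 ((541.568603515625, 80.01707458496094), (297.2227478027344, 380.7722473144531), 6.121159076690674) 0.017004188433349193
[[0.946, 0.325, 0.0], [0.325, -0.946, -0.0], [0.0, 0.0, -1.0]]
```

The measurements agree with the given sizes:
- Station yaw is 6.2°, with its origin near (0.529, -0.058).
- The guide axis is at 4.8°, its front end near (0.4616, -0.081), and its top at z 0.041.

I'll move above a grasp point 75 mm behind the front end.

```bash
cat >> h.py <<'E'
def rot(yaw,pitch=0): # tool x along stick +y at yaw; pitch = front up
    y=np.radians(yaw); X=np.array([-np.sin(y),np.cos(y),0]);Y=np.array([np.cos(y),np.sin(y),0])
    return R.from_matrix(np.stack([X,Y,[0,0,-1]],1))*R.from_rotvec([0,pitch,0])
def plan(wps,s=None):
    "wps: (pos mm, R, nrows, closure); prints tool-frame rows"
    s=s or ctrl.state(); p=np.array(s["tool_pos"])*1000; q=R.from_rotvec(s["tool_rot"])
    for P,Q,n,g in wps:
        rv=(q.inv()*Q).as_rotvec()/n
        for i in range(n):
            d=q.inv().apply((np.array(P)-p)/(n-i)).round(1); r=rv.round(4)
            print([*d.tolist(),*r.tolist(),g]); p=p+q.apply(d); q=q*R.from_rotvec(r)
E
python3 - <<'E'
from h import *
plan([([467.8,-155.8,160],rot(4.8),12,.35)])
E
```

```text
[32.6, -27.1, 7.1, 0.0, -0.0, -0.1103, 0.35]
[35.4, -23.4, 7.1, 0.0, -0.0, -0.1103, 0.35]
[37.8, -19.3, 7.1, 0.0, -0.0, -0.1103, 0.35]
[39.7, -15.1, 7.1, 0.0, -0.0, -0.1103, 0.35]
[41.1, -10.6, 7.1, 0.0, -0.0, -0.1103, 0.35]
[42.0, -6.0, 7.1, 0.0, -0.0, -0.1103, 0.35]
[42.5, -1.3, 7.1, 0.0, -0.0, -0.1103, 0.35]
[42.3, 3.3, 7.1, 0.0, -0.0, -0.1103, 0.35]
[41.7, 8.0, 7.1, 0.0, -0.0, -0.1103, 0.35]
[40.6, 12.5, 7.1, 0.0, -0.0, -0.1103, 0.35]
[39.0, 16.9, 7.2, 0.0, -0.0, -0.1103, 0.35]
[36.9, 21.1, 7.1, 0.0, -0.0, -0.1103, 0.35]
```

>>> apply_moves(
  series=[
    [[32.6,-27.1,7,0,0,-0.11,0.35],[35.4,-23.4,7,0,0,-0.11,0.35],[37.8,-19.3,7,0,0,-0.11,0.35],[39.7,-15.1,7,0,0,-0.11,0.35],[41.1,-10.6,7,0,0,-0.11,0.35],[42,-6,7,0,0,-0.11,0.35],[42.5,-1.3,7,0,0,-0.11,0.35],[42.3,3.3,7,0,0,-0.11,0.35]],
  ],
  newtons=60,
)

```text
time: 1.6
tool_pos: [0.3805, -0.3001, 0.1894]
tool_rot: [2.579, 1.792, 0.0]
force: [0.2, -0.6, 0.2]
gripper_width: 0.0554
```

>>> apply_moves(
  series=[
    [[41.7,8,7,0,0,-0.11,0.35],[40.6,12.5,7,0,0,-0.11,0.35],[39,16.9,7,0,0,-0.11,0.35],[36.9,21.1,7,0,0,-0.11,0.35],[0,0,0,0,0,0,0.35],[0,0,0,0,0,0,0.35]],
  ],
)

```text
time: 2.35
tool_pos: [0.4685, -0.1565, 0.1615]
tool_rot: [2.131, 2.308, -0.001]
force: [0.0, -0.3, 0.1]
gripper_width: 0.0556
```

Run:
```python
from h import *
s=ctrl.state(); print(s["time"],s["tool_pos"],R.from_rotvec(s["tool_rot"]).as_matrix().round(3).tolist(),s["gripper_width"],s["force"])
plan([([467.8,-155.8,90],rot(4.8),3,.35),([467.8,-155.8,46],rot(4.8),4,.35)])
```

```text
2.35 [ 0.46845229 -0.15650893  0.16147784] [[-0.08, 0.997, -0.0], [0.997, 0.08, -0.001], [-0.001, -0.0, -1.0]] 0.055593714904532014 [ 0.0117213  -0.30969183  0.10921192]
[0.3, -0.2, 23.8, -0.0, 0.0002, -0.0013, 0.35]
[0.2, -0.2, 23.8, -0.0, 0.0002, -0.0013, 0.35]
[0.3, -0.2, 23.9, -0.0, 0.0002, -0.0013, 0.35]
[-0.0, 0.0, 11.0, -0.0, 0.0, 0.0, 0.35]
[-0.0, 0.0, 11.0, -0.0, 0.0, 0.0, 0.35]
[-0.0, 0.0, 11.0, -0.0, 0.0, 0.0, 0.35]
[-0.0, 0.0, 11.0, -0.0, 0.0, 0.0, 0.35]
```

>>> apply_moves(
  series=[
    [[0.3,-0.2,24,0,0,-0.001,0.35],[0.2,-0.2,24,0,0,-0.001,0.35],[0.2,-0.2,24,0,0,-0.001,0.35],[0,0,14,0,0,0,0.35],[0,0,10,0,0,0,0.35],[0,0,0,0,0,0,0.35]],
  ],
)

```text
time: 3.1
tool_pos: [0.4675, -0.1558, 0.065]
tool_rot: [-2.128, -2.31, 0.001]
force: [-0.6, 0.4, -0.0]
gripper_width: 0.0554
```

Run:
```python
from h import *
p,_=grab_frame("scene"); cv2.imwrite("pics/s1.png",cv2.resize(p[120:280,120:360,::-1],None,fx=3,fy=3))
s=ctrl.state(); print(s["time"],s["tool_pos"])
```

```text
3.15 [ 0.46800973 -0.15594955  0.06557663]
```

View pics/s1.png

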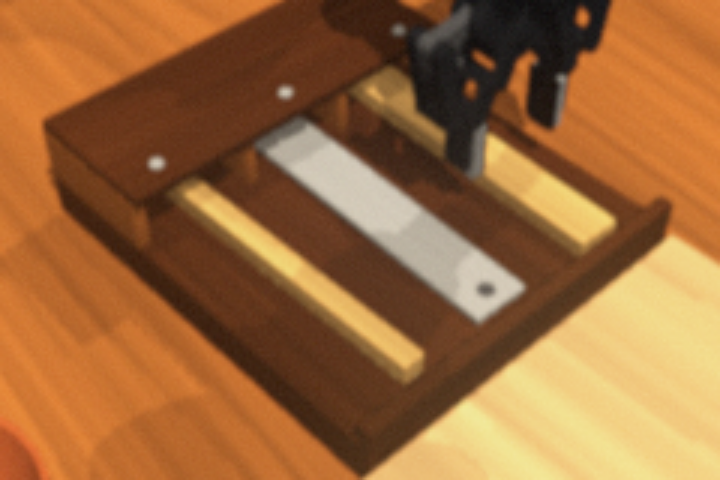

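The crop shows the open fingers straddling the guide, with tips at (465,170) and (545,120), clear of the straightedge. I'll descend and close.

>>> apply_moves(
  series=[
    [[0,0,10,0,0,0,0.35],[0,0,6,0,0,0,0.35],[0,0,3.5,0,0,0,0.35],[0,0,0,0,0,0,0.7],[0,0,0,0,0,0,0.8],[0,0,0,0,0,0,0.8],[0,0,0,0,0,0,0.8]],
  ],
  newtons=60,
)

```text
time: 4.03
tool_pos: [0.4682, -0.1557, 0.0461]
tool_rot: [2.127, 2.311, 0.0]
force: [0.9, 0.7, 0.5]
gripper_width: 0.0261
```

Run:
```python
from h import *
p=np.array([468,-155.8,46]); D=np.array([-.1083,.9941,0])
plan([(p+[0,0,24],rot(4.8,.12),7,.8),])
```

```text
[-0.0, -0.0, -3.4, 0.0001, 0.0172, -0.0001, 0.8]
[0.0, -0.0, -3.4, 0.0001, 0.0172, -0.0001, 0.8]
[0.1, -0.0, -3.4, 0.0001, 0.0172, -0.0001, 0.8]
[0.2, -0.0, -3.4, 0.0001, 0.0172, -0.0001, 0.8]
[0.2, -0.0, -3.4, 0.0001, 0.0172, -0.0001, 0.8]
[0.3, -0.1, -3.4, 0.0001, 0.0172, -0.0001, 0.8]
[0.4, -0.0, -3.4, 0.0001, 0.0172, -0.0001, 0.8]
```

>>> apply_moves(
  series=[
    [[0,0,-3.4,0,0.017,0,0.8],[0,0,-3.4,0,0.017,0,0.8],[0.1,0,-3.4,0,0.017,0,0.8],[0.2,0,-3.4,0,0.017,0,0.8],[0.2,0,-3.4,0,0.017,0,0.8],[0.3,0,-3.4,0,0.017,0,0.8],[0.4,0,-3.4,0,0.017,0,0.8],[0,0,0,0,0,0,0.8]],
  ],
)

```text
time: 5.03
tool_pos: [0.4682, -0.156, 0.07]
tool_rot: [-2.067, -2.245, -0.124]
force: [0.2, -0.0, -0.7]
gripper_width: 0.0262
```

Run:
```python
from h import *
p,d,W=cloud("scene"); cv2.imwrite("pics/s2.png",cv2.resize(p[110:270,160:400,::-1],None,fx=3,fy=3))
o=np.array([529,-58]);D=np.array([-.1083,.9941]);X=np.array([.9941,.1083])
for nm,(p,W) in dict(scene=(p,W),top=cloud("top")[::2]).items():
    q=W*1000; y=(q[...,:2]-o)@D; x=(q[...,:2]-o)@X
    hsv=cv2.cvtColor(p,cv2.COLOR_RGB2HSV)
    for a in range(-180,0,15):
        m=(y>a)&(y<a+15)&(abs(x+70)<9)&(q[...,2]>37)&(q[...,2]<75)&(hsv[...,2]>140)
        print(nm,a,m.sum(),np.median(q[m][:,2]).round(1) if m.any() else '',end='; ')
    print()
s=ctrl.state(); print(s["time"],s["tool_pos"],s["force"],s["ft_torque"])
plan([(np.array([*(s["tool_pos"][:2]*1000+110*D),70]),rot(4.8,.12),7,.8)])
```

```text
scene -180 44 54.6; scene -165 28 56.4; scene -150 15 57.9; scene -135 11 59.8; scene -120 3 62.3; scene -105 6 63.9; scene -90 52 65.7; scene -75 59 67.5; scene -60 61 69.3; scene -45 64 71.3; scene -30 84 72.6; scene -15 14 67.5; 
top -180 0 ; top -165 0 ; top -150 0 ; top -135 0 ; top -120 0 ; top -105 0 ; top -90 0 ; top -75 4 67.7; top -60 84 69.5; top -45 93 71.2; top -30 88 72.7; top -15 7 43.0; 
5.125 [ 0.46776762 -0.15558948  0.06960367] [ 0.62176782 -0.33510288 -0.094308  ] [-0.07461905 -0.04077102 -0.0265665 ]
[15.6, -0.4, 1.8, 0.0, 0.0001, -0.0001, 0.8]
[15.6, -0.4, 1.8, 0.0, 0.0001, -0.0001, 0.8]
[15.6, -0.4, 1.8, 0.0, 0.0001, -0.0001, 0.8]
[15.6, -0.4, 1.8, 0.0, 0.0001, -0.0001, 0.8]
[15.6, -0.4, 1.8, 0.0, 0.0001, -0.0001, 0.8]
[15.6, -0.4, 1.9, 0.0, 0.0001, -0.0001, 0.8]
[15.6, -0.4, 1.8, 0.0, 0.0001, -0.0001, 0.8]
```

View pics/s2.png

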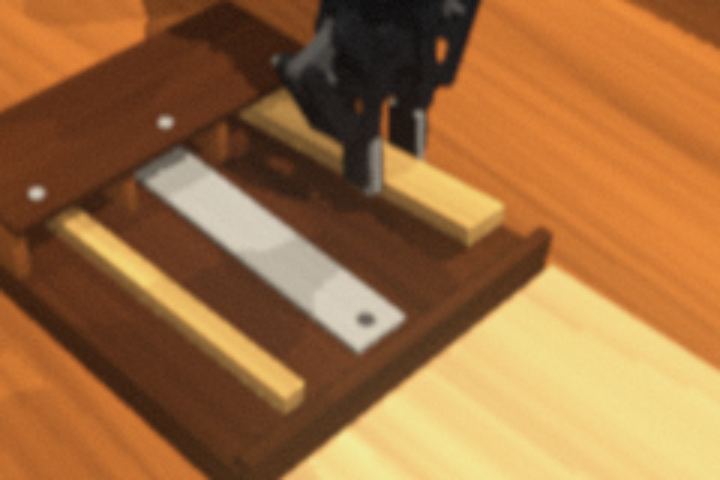

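The front end is raised with a slope of 0.12, so the stick is held rigidly. Its top is at z≈55 at the hood edge (underside 62), and its front bottom is at about 61, above the lip at 45. Next I'll draw it out 110 mm.

>>> apply_moves(
  series=[
    [[10,-0.2,1.2,0,0,0,0.8],[15.6,-0.4,1.9,0,0,0,0.8],[15.6,-0.4,1.9,0,0,0,0.8],[15.6,-0.4,1.9,0,0,0,0.8],[15.6,-0.4,1.9,0,0,0,0.8],[15.6,-0.4,1.9,0,0,0,0.8],[12,-0.3,1.4,0,0,0,0.8],[10,-0.3,1.2,0,0,0,0.8]],
  ],
)

```text
time: 6.12
tool_pos: [0.4558, -0.0446, 0.0695]
tool_rot: [-2.066, -2.246, -0.123]
force: [-0.5, 0.0, 0.5]
gripper_width: 0.0256
```

Run:
```python
from h import *
p,_=grab_frame("scene"); cv2.imwrite("pics/s3.png",cv2.resize(p[100:300,130:430,::-1],None,fx=2.5,fy=2.5))
D=np.array([-.1083,.9941,0])
s=ctrl.state(); print(s["time"],s["tool_pos"],s["force"])
g=np.array([468,-155.8,0])
plan([(np.array([*(g+112*D)[:2],85]),rot(4.8,0),6,.8),(np.array([*(g+270*D)[:2],85]),rot(6.2,0),8,.8)])
```

```text
6.175 [ 0.45539385 -0.04373098  0.06943013] [-0.794771    0.22848161 -1.64506875]
[0.2, 0.1, -2.6, -0.0001, -0.02, -0.0, 0.8]
[0.1, 0.1, -2.6, -0.0001, -0.02, -0.0, 0.8]
[0.1, 0.1, -2.6, -0.0001, -0.02, -0.0, 0.8]
[0.0, 0.0, -2.6, -0.0001, -0.02, -0.0, 0.8]
[-0.0, 0.1, -2.6, -0.0001, -0.02, -0.0, 0.8]
[-0.1, 0.0, -2.6, -0.0001, -0.02, -0.0, 0.8]
[19.7, -0.5, 0.0, 0.0, 0.0, -0.0031, 0.8]
[19.8, -0.4, 0.0, 0.0, 0.0, -0.0031, 0.8]
[19.7, -0.4, 0.0, 0.0, 0.0, -0.0031, 0.8]
[19.8, -0.3, 0.0, 0.0, 0.0, -0.0031, 0.8]
[19.7, -0.2, 0.0, 0.0, 0.0, -0.0031, 0.8]
[19.8, -0.2, 0.0, 0.0, 0.0, -0.0031, 0.8]
[19.8, -0.1, 0.0, 0.0, 0.0, -0.0031, 0.8]
[19.7, -0.1, 0.0, 0.0, 0.0, -0.0031, 0.8]
```

View pics/s3.png

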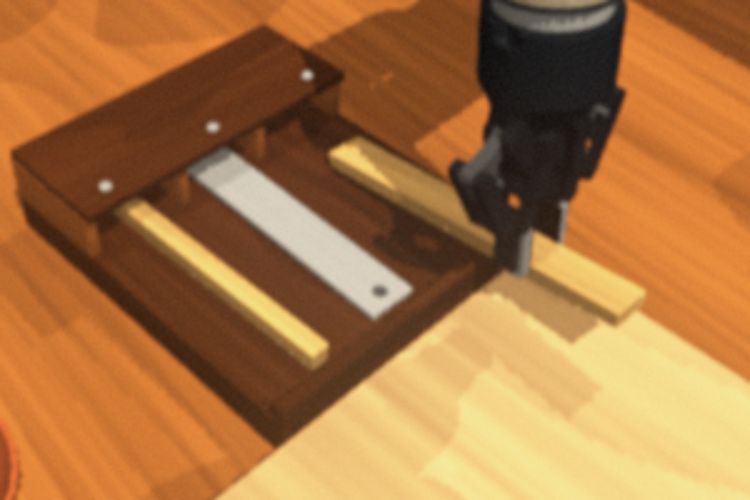

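The rear end, at (345,150), is out from under the hood at (340,75) and still inboard of the lip. I'll level the stick, raise it, and continue the draw.

>>> apply_moves(
  series=[
    [[0.2,0.1,-3,0,-0.02,0,0.8],[0.1,0.1,-3,0,-0.02,0,0.8],[0.1,0.1,-3,0,-0.02,0,0.8],[0,0,-2.5,0,-0.02,0,0.8],[0,0.1,-2.5,0,-0.02,0,0.8],[0,0,-2.5,0,-0.02,0,0.8]],
  ],
)

```text
time: 6.92
tool_pos: [0.4563, -0.0462, 0.0862]
tool_rot: [2.126, 2.31, -0.002]
force: [0.8, 0.2, -0.1]
gripper_width: 0.0263
```

>>> apply_moves(
  series=[
    [[12,-0.4,0,0,0,-0.003,0.8],[22,-0.4,0,0,0,-0.003,0.8],[22,-0.4,0,0,0,-0.003,0.8],[24,-0.3,0,0,0,-0.003,0.8],[24,-0.3,0,0,0,-0.003,0.8],[24,-0.2,0,0,0,-0.003,0.8],[18,-0.1,0,0,0,-0.003,0.8],[12,-0.1,0,0,0,-0.003,0.8]],
  ],
)

```text
time: 7.92
tool_pos: [0.4388, 0.1122, 0.0857]
tool_rot: [2.098, 2.338, -0.001]
force: [0.2, -0.3, 0.2]
gripper_width: 0.026
```

```bash
cat > chk.py <<'E'
from h import *
def chk(zr):
    o=np.array([529,-58]);D=np.array([-.1083,.9941]);X=np.array([.9941,.1083])
    for n in("scene","top"):
        p,d,W=cloud(n); q=W*1000; y=(q[...,:2]-o)@D; x=(q[...,:2]-o)@X
        m=(y>-40)&(y<300)&(abs(x+70)<25)&(q[...,2]>zr[0])&(q[...,2]<zr[1])&(cv2.cvtColor(p,cv2.COLOR_RGB2HSV)[...,2]>140)
        if not m.any(): print(n,"none"); continue
        print(n,"y range",np.percentile(y[m],[.5,99.5]).round(1),"x vs y slope, z vs y:",np.polyfit(y[m],x[m],1).round(3),np.polyfit(y[m],q[...,2][m],1).round(3))
    s=ctrl.state(); print(s["time"],s["tool_pos"],s["tool_rot"],s["force"],s["gripper_width"]); return s
E
python3 - <<'E'
from chk import *
p,_=grab_frame("scene"); cv2.imwrite("pics/s4.png",cv2.resize(p[80:380,100:500,::-1],None,fx=1.8,fy=1.8))
s=chk((58,85))
plan([([*(s["tool_pos"][:2]*1000),35],rot(6.2),8,.8)])
E
```

```text
scene y range [ 16.8 254. ] x vs y slope, z vs y: [-7.0000e-03 -6.7084e+01] [4.000e-03 7.909e+01]
top y range [ 13.4 190.9] x vs y slope, z vs y: [-5.0000e-03 -7.0718e+01] [3.0000e-03 8.0442e+01]
8.075 [0.43917494 0.11137342 0.08575675] [ 2.09736292e+00  2.33793445e+00 -1.55875520e-03] [-0.68695656 -0.41250457 -1.09432461] 0.026256479414297283
[0.0, 0.0, 6.3, -0.0, 0.0002, 0.0, 0.8]
[0.0, 0.0, 6.4, -0.0, 0.0002, 0.0, 0.8]
[0.0, 0.0, 6.3, -0.0, 0.0002, 0.0, 0.8]
[0.0, 0.0, 6.4, -0.0, 0.0002, 0.0, 0.8]
[0.0, 0.0, 6.3, -0.0, 0.0002, 0.0, 0.8]
[0.0, 0.0, 6.4, -0.0, 0.0002, 0.0, 0.8]
[0.0, 0.0, 6.3, -0.0, 0.0002, 0.0, 0.8]
[0.0, 0.0, 6.4, -0.0, 0.0002, 0.0, 0.8]
```

View pics/s4.png

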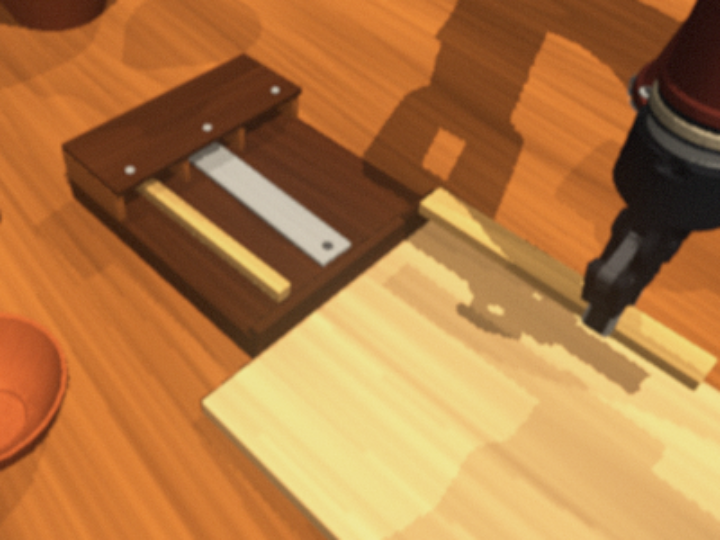

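The stick is level with its rear end at y≈+15, past the lip, and its slope relative to the station axis is under 0.007. I'll lower it.

>>> apply_moves(
  series=[
    [[0,0,8,0,0,0,0.8],[0,0,8,0,0,0,0.8],[0,0,8,0,0,0,0.8],[0,0,8,0,0,0,0.8],[0,0,8,0,0,0,0.8],[0,0,6,0,0,0,0.8],[0,0,3,0,0,0,0.8],[0,0,0,0,0,0,0.8]],
  ],
)

```text
time: 9.07
tool_pos: [0.4393, 0.111, 0.0366]
tool_rot: [2.099, 2.337, -0.001]
force: [0.1, -0.0, -0.2]
gripper_width: 0.0262
```

>>> apply_moves(
  series=[
    [[0,0,1,0,0,0,0.8],[0,0,0.5,0,0,0,0.8],[0,0,0,0,0,0,0.8],[0,0,0,0,0,0,0.8]],
  ],
)

```text
time: 9.57
tool_pos: [0.4395, 0.1109, 0.0354]
tool_rot: [2.099, 2.336, -0.001]
force: [-0.5, 0.2, -1.1]
gripper_width: 0.0265
```

Run:
```python
from chk import *
chk((25,40))
```

```text
scene y range [ 14.9 251.9] x vs y slope, z vs y: [-5.0000e-03 -6.7893e+01] [3.0000e-03 2.9794e+01]
top y range [ 12.7 185.3] x vs y slope, z vs y: [-5.0000e-03 -7.0583e+01] [1.0000e-03 3.0432e+01]
9.675 [0.43944468 0.1109288  0.03541234] [ 2.09886949e+00  2.33650581e+00 -9.02170914e-04] [ 0.27697292  0.34672314 -1.39575417] 0.025915828127463347
```

>>> apply_moves(
  series=[
    [[0,0,0.6,0,0,0,0.8],[0,0,0.4,0,0,0,0.8],[0,0,0,0,0,0,0.8]],
  ],
)

```text
time: 10.05
tool_pos: [0.4393, 0.1109, 0.0342]
tool_rot: [2.099, 2.337, -0.001]
force: [-0.5, -0.3, -0.2]
gripper_width: 0.0259
```

>>> apply_moves(
  series=[
    [[0,0,0.4,0,0,0,0.8],[0,0,0,0,0,0,0.8]],
  ],
)

```text
time: 10.3
tool_pos: [0.4394, 0.1109, 0.0341]
tool_rot: [2.099, 2.337, -0.001]
force: [-1.2, -0.3, 2.0]
gripper_width: 0.026
```

Contact is at the expected height (z 34.1, about 2 N upward). I'll release and retreat.

>>> apply_moves(
  series=[
    [[0,0,0,0,0,0,0.6],[0,0,0,0,0,0,0.5],[0,0,0,0,0,0,0.4],[0,0,0,0,0,0,0.35],[0,0,-5,0,0,0,0.35],[0,0,-15,0,0,0,0.35],[0,0,-30,0,0,0,0.35],[0,0,-40,0,0,0,0.35]],
  ],
)

```text
time: 11.3
tool_pos: [0.4387, 0.1109, 0.125]
tool_rot: [-2.099, -2.337, 0.003]
force: [0.2, -0.4, 0.6]
gripper_width: 0.0552
```

>>> apply_moves(
  series=[
    [[0,0,-40,0,0,0,0.35],[0,0,-40,0,0,0,0.35],[0,-30,-30,0,0,0,0.35],[0,-20,0,0,0,0,0.35],[0,0,0,0,0,0,0.35],[0,0,0,0,0,0,0.35]],
  ],
)

```text
time: 12.05
tool_pos: [0.3901, 0.1058, 0.2343]
tool_rot: [2.098, 2.336, 0.0]
force: [0.2, 0.1, -0.1]
gripper_width: 0.0555
```

Run:
```python
from chk import *
p,_=grab_frame("scene"); cv2.imwrite("pics/s5.png",cv2.resize(p[80:380,100:500,::-1],None,fx=1.8,fy=1.8))
chk((25,40))
for c in("scene","top"):
  for t in("guide_mid","square_mid","straightedge_mid"):
    print(c,t,[(np.round(r["at"],4).tolist(),round(r["conf"],2)) for r in models.spot_point(c,t)][:2])
```

```text
scene y range [ 15.2 251.8] x vs y slope, z vs y: [-4.0000e-03 -6.7971e+01] [2.0000e-03 2.8602e+01]
top y range [ 13.  250.7] x vs y slope, z vs y: [ -0.    -70.896] [ 0.   29.18]
12.2 [0.3900061  0.10575118 0.2337187 ] [ 2.09941081e+00  2.33666362e+00 -1.74446839e-03] [-1.05306485  0.16400741  0.14955738] 0.05536833644704309
scene guide_mid [([0.4446, 0.0627, 0.0233], 0.76)]
scene square_mid [([0.6131, -0.1894, 0.0361], 0.96), ([0.5428, -0.199, 0.0339], 0.39)]
scene straightedge_mid [([0.5434, -0.1984, 0.0361], 0.58)]
top guide_mid [([0.4426, 0.0663, 0.0269], 0.75)]
top square_mid [([0.6179, -0.187, 0.0365], 0.87)]
top straightedge_mid [([0.5437, -0.1979, 0.0295], 0.86)]
```

View pics/s5.png

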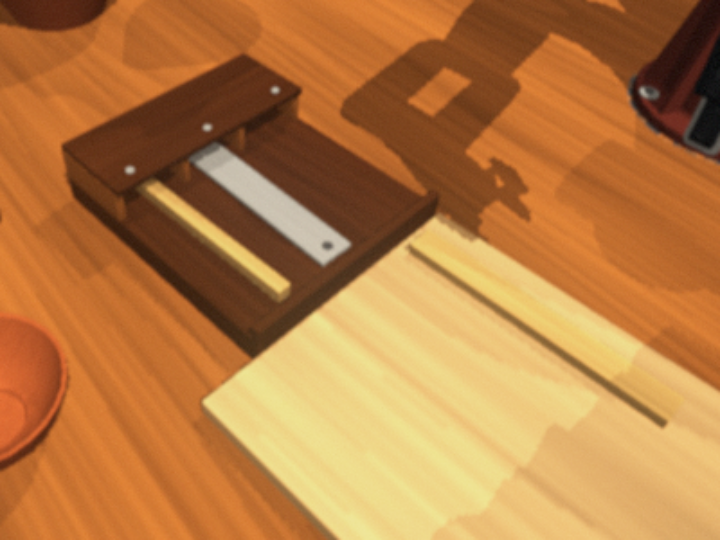

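The picture shows the guide flat on the board from (420,240) to (670,415), just beyond the lip and parallel to the rack. The other two sticks haven't moved and the gripper is well clear, so I'm handing in.

```bash
python3 -c "
from cell import ctrl; print(ctrl.finish_job())"
```

```text
the job is handed in; nothing more can be done
None
```

The guide stick is out of the rack and lying flat on the rolling board just beyond the lip. I handed the job in at about 12.5 s of the 38 s allowed.

I gripped it 75 mm behind its front end and raised that end over the lip with a tilt of 0.12 rad. I drew it out from under the hood, then levelled it and carried it past the lip. I lowered it until it touched the board with about 2 N, opened the fingers and lifted clear.

**Last checks:**
- **Position:** the stick spans about y +13 to +252 mm in the station frame, at x about -70. It is wholly out of the rack.
- **Lie:** its top is at z about 29 mm, which matches the board's measured height plus 12 mm. Its slope is 0.002 or less, and it is within 0.004 rad of the draw direction.
- **Other sticks:** the square stick and the straightedge read within about 4 mm of their first positions. That is within the detector's accuracy, and the picture shows them in place.
- **Disagreements:** the two cameras differed by about 2–4 mm on where the stick lies. The gripper read 26 mm across the 28 mm stick, but the hold did not slip. No check failed.

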